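# Close a row of snap-cap vials with one stroke of the finger

## Robot

A 6-joint arm with a two-finger parallel gripper is mounted at the origin on the work surface. World frame = base frame: x ahead of the robot, y to its left, z up, the work surface at z = 0. Lengths are in m, angles in rad, forces in N, time in s.
With the tool pointing down it reaches from about 0.25 to 0.725 m from the base axis. Payload 9.7 kg.
Tool frame: the origin (TCP) lies between the finger pads; the fingertips stand 25 mm ahead of it and the grasp point (between the pads) lies 6 mm ahead of it; x points along the fingers, z is the direction in which the jaws open and shut, and the axes are right-handed (so a half turn about x gives the same grasp; the last joint's range is limited). The gripper opens to 85 mm and grips with 20 to 120 N. Pads are 22 mm wide; open, the fingers measure 114 mm over their backs; the gripper's body (76 mm by 85 mm) begins 54 mm behind the grasp point. The pads swing forward as they close: fully open they stand 13 mm farther back than shut.
Start: joints at [1.186, 0.087, 0.176, 1.66, 0, 1.571], TCP at [0.206, 0.51, 0.256] pointing down, gripper open.
Joint ranges: [-3.13, 3.13], [-0.85, 1.81], [-1.15, 1.24], [-2.2, 2.28], [-1.44, 1.52], [-3.14, 3.14]. Speed limits (rad/s): [2.22, 2.22, 2.57, 3.14, 3.14, 3.14].

## Interface

Orientations are given as a rotation vector (axis times angle).
In Python, from workcell import readout, snapshot, env, silhouettes gives the robot as it stands.
- The arm moves only by the tool servo_tool, never from a script. Its argument "steps" is a list of rows, each an object of numbers: "tx", "ty", "tz": the shift along the world's x, y, z in m; "yaw": the turn about the world's z in rad. In form: [{"tx": .., "ty": .., "tz": .., "yaw": ..}, ...]. A call has 1 to 20 rows; each row shifts and turns the pose as measured when the row begins; what a row does not reach is not made up. A row lasts 1/10 s, in which the tool goes at most 50 mm and 8.59 degrees, less where a joint would pass 70% of its speed; a pose out of reach is approached as far as the arm can. A call with a gripper value outside its range is refused whole. "jaw" is the opening, from 0 (shut) to 1 (fully open), set as the call begins (left out, the last holds). The fingers move at their own pace and stop on an object; "newtons" is the grip in N (left out, the last holds). Time passes only in rows, so rows that do not move let the fingers close. It gives the time, the measured TCP pose, the force and the opening at its end, in the units of the state.
- readout.read_state(): the state, without advancing time (a new reading comes with each control period).
- snapshot(name): name is "scene" or "top" or "wrist"; returns a dict with "color" (400x640x3 uint8, red, green, blue), "depth" (400x640 float32, m along the optical axis (not along the pixel's ray), 0 where there is no reading), "mtx" (3x3 intrinsics, pixels), "world_from_camera" (4x4, takes a point from camera to world coordinates). Camera axes: x right, y down, z forward; pixel columns grow to the right and rows downward; lengths in m; the calibration is good to about 2 mm. The wrist camera is an equidistant fisheye: a pixel r from the principal point sees the ray r / f radians off the axis. A picture is of the moment at which its call begins.
- env.finish_job(): hands the job in, once; it reports no verdict.
Trained networks look in the newest picture that a camera, given by its name, has taken for a name from the list of things; names that differ only in an ending like _2 or _b are one class to them, and where a whole thing is asked for, a point or a joint stands for the part that bears it (a point fixed in the world has none). Each returns a list of dicts, best first, with "conf" (0 to 1); they miss things now and then, are a little off and sometimes report something else, mostly with a low value. They report only what shows in the picture. A call takes as long as a camera call. They do not tell look-alikes from the thing itself.
- silhouettes(camera, query): "region" (400x640 bool, what is visible of it) and "rect" ([left, top, right, bottom] in pixels, round what is visible of it).
The state is a dict: "clock": time; "qpos": joint angles; "qd": joint speeds; "joint_torque": joint torques, N m; "ee_pos": TCP position; "orientation": TCP orientation; "ft_force": force on the tool from outside, world axes, zero at the start; "ft_torque": the same for the moment, N m; "grip_width": finger opening in m.
Only numpy, scipy, OpenCV 4.12 (cv2) and the standard library are available. Lean on these libraries where they do the work, as an engineer would, in place of code of your own. Each camera call takes 0.05 s, during which the arm holds its last target.

## Task

The seven vials in the long, narrow aluminium block have their domed caps sitting loose: run a fingertip along the row in one continuous stroke, starting at the cap beside the block's broad low foot and ending at the far end, pressing every cap fully home as you pass and not taking the finger away from the row until the last cap is home. Press gently, do not grasp, lift or shove the block, and leave the round jar block, the spare vial, the lidded box and the bottle where they stand.

Things in the scene. Friction and masses are not known exactly. Their poses are not given: they have to be found in the camera images.
- block: Vial block: loose solid aluminium bar, 1.3 kg (+-20 %), 50 (x) x 180 (y) x 45 mm high. Origin: centre of that bar's underside. At its +y end a broad foot (T shape): 41 mm longer, 80 mm wide, only 15 mm high. Seven vials in a row along y at x = 0, 24 mm apart: cap1 at y = +72 mm by the foot, cap7 at -72 mm. Any yaw.
- cap1 (a joint): Pressed depth of cap 1 (1 by the foot, 7 at the far end; y = 72 mm on the block), in m: 0 fully up (crown 59 mm above the bench), 0.003 fully home on a hard stop (crown 56 mm). Straight down, about 3 N, no spring, stays where left. 22 mm across, 5 mm skirt, slick 4 mm dome on top (friction 0.25).
- cap2 (a joint): Pressed depth of cap 2 (1 by the foot, 7 at the far end; y = 48 mm on the block), in m: 0 fully up (crown 59 mm above the bench), 0.003 fully home on a hard stop (crown 56 mm). Straight down, about 3 N, no spring, stays where left. 22 mm across, 5 mm skirt, slick 4 mm dome on top (friction 0.25).
- cap3 (a joint): Pressed depth of cap 3 (1 by the foot, 7 at the far end; y = 24 mm on the block), in m: 0 fully up (crown 59 mm above the bench), 0.003 fully home on a hard stop (crown 56 mm). Straight down, about 3 N, no spring, stays where left. 22 mm across, 5 mm skirt, slick 4 mm dome on top (friction 0.25).
- cap4 (a joint): Pressed depth of cap 4 (1 by the foot, 7 at the far end; y = 0 mm on the block), in m: 0 fully up (crown 59 mm above the bench), 0.003 fully home on a hard stop (crown 56 mm). Straight down, about 3 N, no spring, stays where left. 22 mm across, 5 mm skirt, slick 4 mm dome on top (friction 0.25).
- cap5 (a joint): Pressed depth of cap 5 (1 by the foot, 7 at the far end; y = -24 mm on the block), in m: 0 fully up (crown 59 mm above the bench), 0.003 fully home on a hard stop (crown 56 mm). Straight down, about 3 N, no spring, stays where left. 22 mm across, 5 mm skirt, slick 4 mm dome on top (friction 0.25).
- cap6 (a joint): Pressed depth of cap 6 (1 by the foot, 7 at the far end; y = -48 mm on the block), in m: 0 fully up (crown 59 mm above the bench), 0.003 fully home on a hard stop (crown 56 mm). Straight down, about 3 N, no spring, stays where left. 22 mm across, 5 mm skirt, slick 4 mm dome on top (friction 0.25).
- cap7 (a joint): Pressed depth of cap 7 (1 by the foot, 7 at the far end; y = -72 mm on the block), in m: 0 fully up (crown 59 mm above the bench), 0.003 fully home on a hard stop (crown 56 mm). Straight down, about 3 N, no spring, stays where left. 22 mm across, 5 mm skirt, slick 4 mm dome on top (friction 0.25).
- cap1_top (a point): Crown of the first cap's dome, beside the broad foot; it sinks with the cap. Its z points up.
- cap7_top (a point): Crown of the last cap's dome, at the end away from the foot; it sinks with the cap. Its z points up.
- jar_block: Bystander: round aluminium block, 100 mm across, 35 mm high, 1.1 kg, loose, holding three amber jars 36 mm across with flat caps (tops 70 mm above the bench). Origin: centre of its underside.
- spare_vial: Bystander: a single loose vial standing on the bench, 22 mm across, 49 mm tall, 30 g. Origin: centre of its underside.
- tip_box: Bystander: loose lidded plastic box, 85 x 122 x 64 mm, 0.35 kg. Origin: centre of its underside.
- bottle: Bystander: loose glass bottle 72 mm across, 165 mm tall, 0.5 kg. Origin: centre of its underside.
There are look-alikes about, which are no part of the job. Leave any blue or green look-alike of the block alone.

How it is judged:
On the way, in this order (a step that is already met when the one before it is completed fails the run):
1. cap 1 is home, in its turn along the row (value of joint cap1 above 0.002 m), for 0.05 s.
2. cap 3 is home, in its turn along the row (value of joint cap3 above 0.002 m), for 0.05 s.
3. cap 5 is home, in its turn along the row (value of joint cap5 above 0.002 m), for 0.05 s.
4. cap 7 is home, in its turn along the row (value of joint cap7 above 0.002 m), for 0.05 s.
At the end, for the whole second after the job is handed in: All seven caps are pressed at least 2 mm of their 3 mm (home within 1 mm), the vial block stands flat, at rest, within 25 mm of where it was, and each bystander is within 20 mm of where it was (value of joint each of cap1, cap2, cap3, cap4, cap5, cap6, cap7 above 0.002 m and height (world z) of block below 0.004 m and angle between block's own z axis and vertical below 0.05 rad and linear speed of block below 0.01 m/s and distance of block from where it was at the start of the episode below 0.025 m and distance of each of jar_block, spare_vial, tip_box, bottle from where it was at the start of the episode below 0.02 m); the robot touches nothing.
It fails at once if the finger is taken away from the row (grasp point more than 110 mm above the bench, which puts the fingertips some 35 mm above the caps) after the first cap is home and before the last one is (value of joint cap1 above 0.002 m and value of joint cap7 below 0.002 m and z of the grasp point in the frame of block above 0.11 m).
It fails at once if the vial block is lifted or tipped (height (world z) of block above 0.01 m or angle between block's own z axis and vertical above 0.15 rad).
It fails at once if the vial block is shoved more than 25 mm (distance of block from where it was at the start of the episode above 0.025 m).
It fails at once if the fingers press on the block or its caps with more than 40 N (contact force between the fingers and block above 40 N).
It fails at once if a bystander is moved more than 20 mm (distance of any of jar_block, spare_vial, tip_box, bottle from where it was at the start of the episode above 0.02 m).
It also fails if it takes over 51 s, if anything falls off the work surface, if the arm or the gripper's body presses on something with over 40 N, if the wrist force passes 120 N, or if a joint passes its speed limit or range.

## Working session

There is one attempt and no reset: what is moved stays moved. The work goes in short steps, Python scripts to look and compute and a tool call to move; the robot and the scene stay as the last step left them, time stands still between calls to the robot, and variables do not carry over. Pictures are saved under pics/ and viewed, and the job is handed in when it is done.

Besides the shell and the picture viewer there is one more tool, called after ">>>" by a JSON object that holds its "method" and its "body". servo_tool: Moves the arm, as the interface text tells. Its arguments: {"type":"object","properties":{"steps":{"type":"array","items":{"type":"object","properties":{"tx":{"type":"number"},"ty":{"type":"number"},"tz":{"type":"number"},"yaw":{"type":"number"}}}},"jaw":{"type":"number"},"newtons":{"type":"number"}},"required":["steps"]}

```bash
ls; mkdir -p pics
python3 - <<'E'
from workcell import readout, snapshot, env, silhouettes
import cv2,numpy as np
s=readout.read_state(); print({k:np.round(v,3) for k,v in s.items()})
for c in ["scene","top"]:
    p=snapshot(c); cv2.imwrite(f"pics/{c}0.png",p["color"][:,:,::-1]); np.savez(f"{c}0.npz",**p)
    for q in ["block","jar_block","spare_vial","tip_box","bottle"]:
        for d in silhouettes(c,q): print(c,q,round(d["conf"],2),d["rect"])
E
```

```text
pics
{'clock': np.float64(0.0), 'qpos': array([ 1.186,  0.087,  0.175,  1.66 , -0.   ,  1.571]), 'qd': array([-0.   ,  0.001, -0.001,  0.001,  0.001, -0.001]), 'joint_torque': array([ 0.0000e+00, -5.2039e+01,  4.6481e+01,  1.6000e-02,  0.0000e+00,
        0.0000e+00]), 'ee_pos': array([0.206, 0.51 , 0.256]), 'orientation': array([-0.922,  1.368,  0.921]), 'ft_force': array([-0.83 ,  0.638,  0.609]), 'ft_torque': array([-0.03 ,  0.015,  0.011]), 'grip_width': np.float64(0.086)}
scene block 0.67 [283.6, 172.3, 308.5, 221.9]
scene block 0.55 [323.4, 162.1, 384.0, 195.1]
scene jar_block 0.9 [349.4, 222.2, 392.1, 263.8]
scene spare_vial 0.51 [424.4, 294.1, 437.2, 317.6]
scene tip_box 0.84 [230.3, 238.6, 277.0, 288.8]
scene bottle 0.83 [254.9, 124.1, 278.1, 173.8]
top block 0.9 [358.5, 121.3, 430.6, 146.0]
top block 0.85 [374.6, 246.5, 401.2, 323.2]
top block 0.65 [340.1, 174.3, 407.5, 229.3]
top jar_block 0.86 [250.6, 199.6, 284.5, 231.8]
top tip_box 0.63 [279.9, 102.2, 322.6, 130.6]
top bottle 0.75 [460.3, 192.1, 493.5, 218.7]
top bottle 0.45 [394.8, 208.3, 399.6, 215.2]
top bottle 0.28 [372.3, 198.3, 377.6, 203.7]
```

View pics/scene0.png

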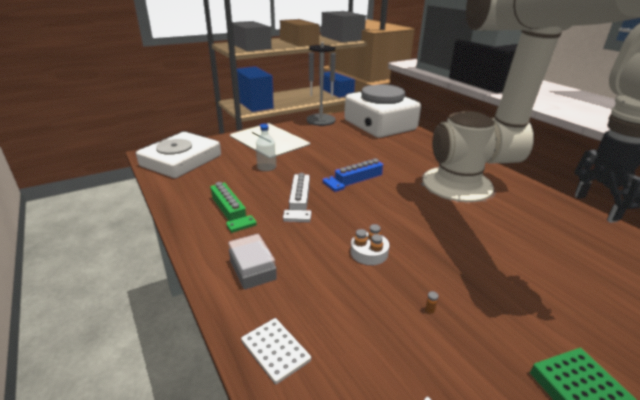

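View pics/top0.png

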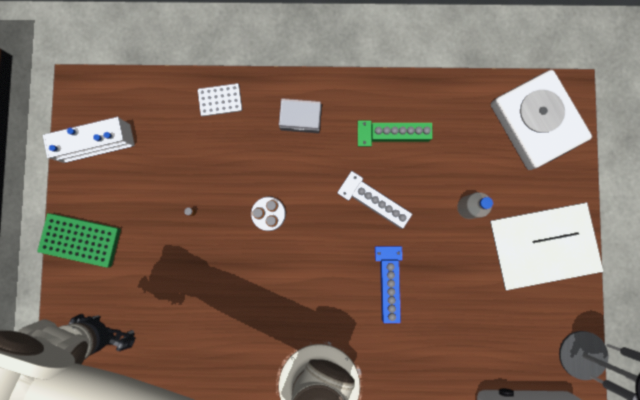

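Run:
```python
import cv2
a=cv2.imread("pics/top0.png")[90:340,240:500]
cv2.imwrite("pics/topc.png",cv2.resize(a,None,fx=2.4,fy=2.4,interpolation=cv2.INTER_CUBIC))
```

```text
(no output)
```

View pics/topc.png

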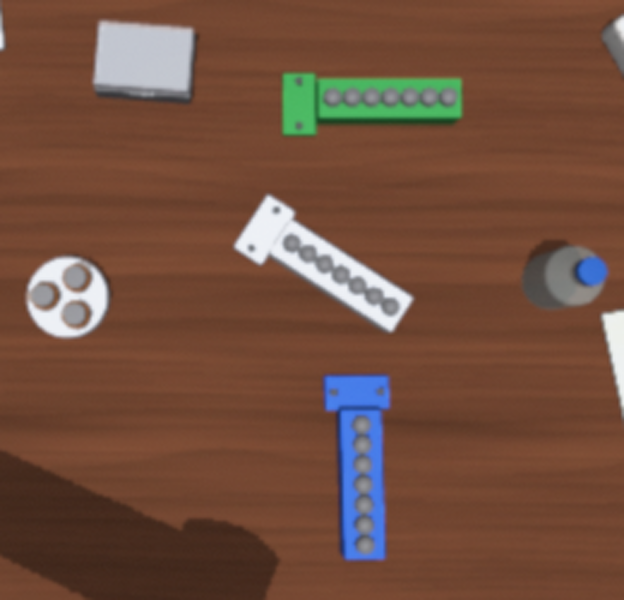

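Three look-alikes show in the top view: silver (374,200), green (395,131) and blue (389,285). The silver block is the aluminium one. Its foot is at (350,186), cap1 at about (361,191) and cap7 at about (403,217).

```bash
cat > h.py <<'E'
import numpy as np,cv2
def ray(p,u,v):
    K=p["mtx"];return np.array([(u-K[0,2])/K[0,0],(v-K[1,2])/K[1,1],1.])
def at_z(p,u,v,z):
    T=p["world_from_camera"];d=T[:3,:3]@ray(p,u,v);o=T[:3,3];return o+d*(z-o[2])/d[2]
def cloud(p):
    K=p["mtx"];T=p["world_from_camera"];v,u=np.mgrid[:400,:640];z=p["depth"]
    P=np.stack([(u-K[0,2])/K[0,0]*z,(v-K[1,2])/K[1,1]*z,z],-1)
    return P@T[:3,:3].T+T[:3,3]
E
python3 - <<'E'
from h import *
p=dict(np.load("top0.npz")); print(p["mtx"][0,0],p["world_from_camera"].round(3))
for n,(u,v) in dict(c1=(291,243),c7=(391,306)).items(): print(n,at_z(p,u/2.4+240,v/2.4+90,.058).round(4))
W=cloud(p); 
for n,r in dict(jar=(250,199,285,232),box=(279,102,323,131),bot=(460,192,494,219),vial=(182,204,195,216)).items():
    w=W[r[1]:r[3],r[0]:r[2]].reshape(-1,3);w=w[w[:,2]>.02];print(n,w.mean(0).round(3),w[:,2].max().round(3))
w=W[165:235,335:415].reshape(-1,3); c=p["color"][165:235,335:415].reshape(-1,3)
m=(w[:,2]>.03)&(w[:,2]<.07); w=w[m];print(len(w))
r=cv2.minAreaRect(w[:,:2].astype(np.float32)*1000);print(r, np.percentile(w[:,2],[5,50,95]))
E
```

```text
471.9588080255421 [[ 0.011 -0.996  0.084  0.422]
 [-1.    -0.011  0.008 -0.012]
 [-0.007 -0.085 -0.996  1.441]
 [ 0.     0.     0.     1.   ]]
c1 [ 0.5736 -0.1203  0.058 ]
c7 [ 0.4976 -0.2426  0.058 ]
jar [0.504 0.155 0.052] 1.441
box [0.796 0.063 0.065] 1.441
bot [ 0.53  -0.434  0.12 ] 1.441
vial [0.508 0.383 0.068] 1.441
1048
((536.7095336914062, -181.39926147460938), (179.53704833984375, 51.286216735839844), 57.48606491088867) [0.04007774 0.0470224  0.05987366]
```

Run:
```python
import numpy as np
from scipy.spatial.transform import Rotation as R
from workcell import readout
s=readout.read_state();M=R.from_rotvec(s["orientation"]).as_matrix();print(M.round(3))
z=np.degrees(np.arctan2(M[1,2],M[0,2]));print("jaw axis deg",z)
for t in (58,58+90): print(t,[(t-z+90)%180-90])
```

```text
[[ 0.    -0.927  0.375]
 [ 0.     0.375  0.927]
 [-1.     0.     0.   ]]
jaw axis deg 67.9522275128542
58 [np.float64(-9.952227512854193)]
148 [np.float64(80.0477724871458)]
```

>>> {"method": "servo_tool", "body": {"steps": [{"tx": 0.02, "ty": -0.04, "tz": 0.0}, {"tx": 0.02, "ty": -0.04}, {"tx": 0.02, "ty": -0.04}, {"tx": 0.02, "ty": -0.04}], "jaw": 0, "newtons": 20}}

```text
invalid input
```

>>> {"method": "servo_tool", "body": {"steps": [{"tx": 0.02, "ty": -0.04, "tz": 0.0, "yaw": 0.0}, {"tx": 0.02, "ty": -0.04, "tz": 0.0, "yaw": 0.0}, {"tx": 0.02, "ty": -0.04, "tz": 0.0, "yaw": 0.0}, {"tx": 0.02, "ty": -0.04, "tz": 0.0, "yaw": 0.0}], "jaw": 0, "newtons": 20}}

```text
clock: 1.0
ee_pos: [0.286, 0.3485, 0.254]
orientation: [-0.928, 1.366, 0.927]
ft_force: [0.2, 0.9, 0.1]
grip_width: 0.0281
```

Run:
```python
from workcell import readout
s=readout.read_state();print(s["clock"],s["qpos"].round(3),s["ee_pos"].round(3),s["grip_width"])
```

```text
1.0 [ 0.884 -0.148 -0.057  1.663  0.     1.261] [0.286 0.349 0.254] 0.028088381645894354
```

>>> {"method": "servo_tool", "body": {"steps": [{"tx": 0.02, "ty": -0.042, "tz": 0, "yaw": -0.015}, {"tx": 0.02, "ty": -0.042, "tz": 0, "yaw": -0.015}, {"tx": 0.02, "ty": -0.042, "tz": 0, "yaw": -0.015}, {"tx": 0.02, "ty": -0.042, "tz": 0, "yaw": -0.015}, {"tx": 0.02, "ty": -0.042, "tz": 0, "yaw": -0.015}, {"tx": 0.02, "ty": -0.042, "tz": 0, "yaw": -0.015}, {"tx": 0.02, "ty": -0.042, "tz": 0, "yaw": -0.015}, {"tx": 0.02, "ty": -0.042, "tz": 0, "yaw": -0.015}, {"tx": 0.02, "ty": -0.042, "tz": 0, "yaw": -0.015}, {"tx": 0.02, "ty": -0.042, "tz": 0, "yaw": -0.015}, {"tx": 0.02, "ty": -0.042, "tz": 0, "yaw": -0.015}, {"tx": 0.02, "ty": -0.042, "tz": 0, "yaw": -0.01}, {"tx": 0, "ty": 0, "tz": 0, "yaw": 0}]}}

```text
clock: 2.3
ee_pos: [0.5317, -0.183, 0.2549]
orientation: [-0.788, 1.418, 0.782]
ft_force: [-1.3, -0.1, 0.7]
grip_width: 0.0002
```

Run:
```python
from workcell import readout, snapshot, silhouettes
import cv2,numpy as np
from scipy.spatial.transform import Rotation as R
s=readout.read_state();M=R.from_rotvec(s["orientation"]).as_matrix();print(s["clock"],s["qpos"].round(3),s["ee_pos"].round(4),s["grip_width"],M.round(3),np.degrees(np.arctan2(M[1,2],M[0,2])))
p=snapshot("wrist"); cv2.imwrite("pics/w1.png",p["color"][:,:,::-1]); np.savez("w1.npz",**p);print(p["mtx"],p["world_from_camera"].round(3))
for q in ["block","cap1","cap1_top","cap7"]:
    for d in silhouettes("wrist",q): print(q,round(d["conf"],2),d["rect"])
```

```text
2.3 [-0.332  0.11   0.198  1.652  0.002  0.23 ] [ 0.5317 -0.183   0.2549] 0.00021474248864929737 [[ 0.007 -0.846  0.533]
 [-0.     0.533  0.846]
 [-1.    -0.006  0.004]] 57.777941775954574
[[309.70691629   0.         323.14419608]
 [  0.         309.70691629 202.97295607]
 [  0.           0.           1.        ]] [[ 0.533  0.803  0.265  0.465]
 [ 0.846 -0.508 -0.164 -0.14 ]
 [ 0.003  0.312 -0.95   0.372]
 [ 0.     0.     0.     1.   ]]
block 0.73 [155.5, 1.6, 282.8, 113.9]
block 0.61 [315.2, 255.6, 457.2, 353.2]
block 0.56 [242.5, 140.0, 435.8, 203.6]
cap1 0.89 [363.5, 173.3, 382.3, 192.6]
cap1 0.87 [384.1, 172.6, 407.0, 194.0]
cap1 0.83 [193.6, 26.1, 213.6, 43.9]
cap1 0.8 [272.2, 175.1, 295.0, 193.8]
cap1 0.73 [182.8, 14.3, 203.7, 29.7]
cap1 0.69 [203.0, 43.1, 225.9, 58.9]
cap1 0.68 [172.7, 1.2, 190.9, 16.4]
cap1 0.64 [343.3, 172.0, 361.4, 191.0]
cap1 0.64 [254.1, 170.9, 271.9, 191.8]
cap1 0.61 [317.2, 167.9, 339.9, 193.9]
cap1_top 0.56 [384.3, 169.8, 404.7, 190.3]
cap1_top 0.53 [204.9, 40.7, 226.7, 67.5]
cap7 0.89 [363.5, 173.3, 382.3, 192.6]
cap7 0.87 [384.1, 172.6, 407.0, 194.0]
cap7 0.83 [193.6, 26.1, 213.6, 43.9]
cap7 0.8 [272.2, 175.1, 295.0, 193.8]
cap7 0.73 [182.8, 14.3, 203.7, 29.7]
cap7 0.69 [203.0, 43.1, 225.9, 58.9]
cap7 0.68 [172.7, 1.2, 190.9, 16.4]
cap7 0.64 [343.3, 172.0, 361.4, 191.0]
cap7 0.64 [254.1, 170.9, 271.9, 191.8]
cap7 0.61 [317.2, 167.9, 339.9, 193.9]
```

View pics/w1.png

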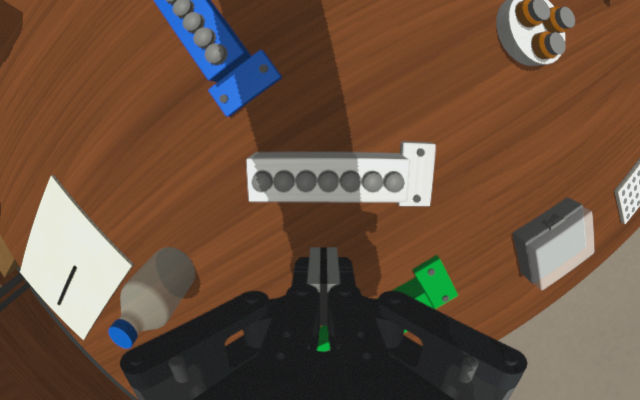

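The wrist view confirms the silver block: foot at (418,175), cap1 at (395,182), cap7 at (262,181). I'll compute the crown positions from these fisheye pixels.

Run:
```python
import numpy as np,cv2
p=dict(np.load("w1.npz"))
img=cv2.cvtColor(p["color"],cv2.COLOR_RGB2GRAY)
a=p["color"][135:215,235:445,::-1]; cv2.imwrite("pics/w1c.png",cv2.resize(a,None,fx=3.6,fy=3.6,interpolation=cv2.INTER_CUBIC))
K=p["mtx"];T=p["world_from_camera"]
def at(u,v,z):
    x=(u-K[0,2])/K[0,0];y=(v-K[1,2])/K[1,1];r=np.hypot(x,y);d=np.array([x/r*np.sin(r),y/r*np.sin(r),np.cos(r)])
    d=T[:3,:3]@d;o=T[:3,3];return o+d*(z-o[2])/d[2]
c=[at(u,181.5,.055) for u in (262,284,306,328,350,372.5,394.5)]
print(np.round(c,4)); print(np.linalg.norm(c[0]-c[-1]), np.mean(c,0),np.degrees(np.arctan2(*(c[-1]-c[0])[[1,0]])))
```

```text
[[ 0.4985 -0.2372  0.055 ]
 [ 0.5114 -0.2172  0.055 ]
 [ 0.5239 -0.1975  0.055 ]
 [ 0.5364 -0.1779  0.055 ]
 [ 0.5487 -0.1582  0.055 ]
 [ 0.5615 -0.1377  0.055 ]
 [ 0.5742 -0.1172  0.055 ]]
0.14188745771217703 [ 0.53637585 -0.17754971  0.055     ] 57.76857614076884
```

View pics/w1c.png

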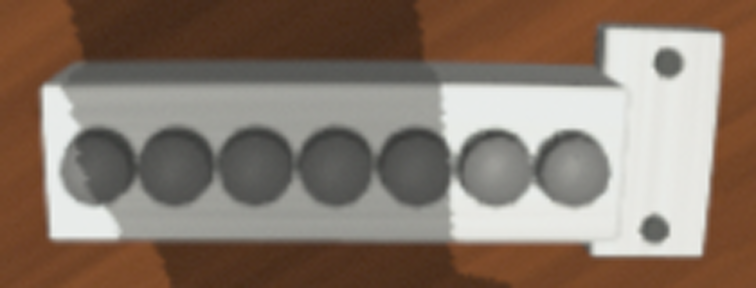

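>>> {"method": "servo_tool", "body": {"steps": [{"tx": 0.023, "ty": 0.034, "tz": 0, "yaw": 0}, {"tx": 0.022, "ty": 0.034, "tz": -0.02, "yaw": 0}, {"tx": 0, "ty": 0, "tz": -0.035, "yaw": 0}, {"tx": 0, "ty": 0, "tz": -0.035, "yaw": 0}, {"tx": 0, "ty": 0, "tz": -0.035, "yaw": 0}, {"tx": 0, "ty": 0, "tz": -0.025, "yaw": 0}, {"tx": 0, "ty": 0, "tz": -0.005, "yaw": 0}, {"tx": 0, "ty": 0, "tz": 0, "yaw": 0}]}}

```text
clock: 3.35
ee_pos: [0.5742, -0.0957, 0.105]
orientation: [-0.808, 1.399, 0.789]
ft_force: [-0.2, -0.5, 0.2]
grip_width: -0.0002
```

Run:
```python
from workcell import readout, snapshot, silhouettes
import cv2,numpy as np
s=readout.read_state();print(s["ee_pos"].round(4),s["ft_force"].round(2))
a=snapshot("wrist")["color"][:,:,::-1];cv2.imwrite("pics/w2.png",a)
```

```text
[ 0.5742 -0.0957  0.105 ] [-0.16 -0.49  0.2 ]
```

View pics/w2.png

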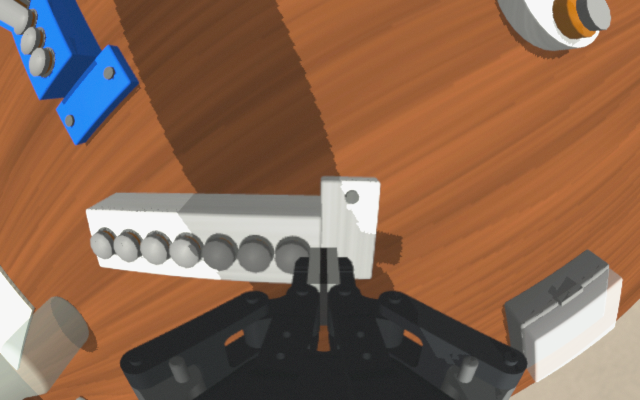

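>>> {"method": "servo_tool", "body": {"steps": [{"tx": 0.002, "ty": -0.01, "tz": 0, "yaw": -0.015}, {"tx": 0.001, "ty": -0.007, "tz": 0, "yaw": -0.01}, {"tx": 0, "ty": 0, "tz": -0.008, "yaw": 0}, {"tx": 0, "ty": 0, "tz": -0.004, "yaw": 0}, {"tx": 0, "ty": 0, "tz": 0, "yaw": 0}]}}

```text
clock: 3.9
ee_pos: [0.5801, -0.1152, 0.0984]
orientation: [-0.791, 1.401, 0.762]
ft_force: [-0.4, 0.9, 0.2]
grip_width: -0.0001
```

```bash
cat > st.py <<'E'
from workcell import readout, snapshot, silhouettes
import cv2,numpy as np,sys
from scipy.spatial.transform import Rotation as R
s=readout.read_state();M=R.from_rotvec(s["orientation"]).as_matrix();print(round(s["clock"],2),s["ee_pos"].round(4),s["ft_force"].round(2),"jaw deg",np.degrees(np.arctan2(M[1,2],M[0,2])).round(2),"tip",(s["ee_pos"]+.025*M[:,0]).round(4))
d=s["ee_pos"][:2]+.025*M[:2,0]-[.5363,-.1795];u=np.array([.531,.847]);print("along",d@u,"across",d@[-u[1],u[0]])
if len(sys.argv)>1:
    a=snapshot("wrist")["color"][140:340,60:400,::-1];cv2.imwrite(f"pics/{sys.argv[1]}.png",cv2.resize(a,None,fx=2.3,fy=2.3,interpolation=cv2.INTER_CUBIC))
E
python3 st.py w3
```

```text
3.9 [ 0.5801 -0.1152  0.0984] [-0.35  0.89  0.2 ] jaw deg 57.33 tip [ 0.5809 -0.1152  0.0734]
along 0.07809301947666147 across -0.0036349667400113073
```

View pics/w3.png

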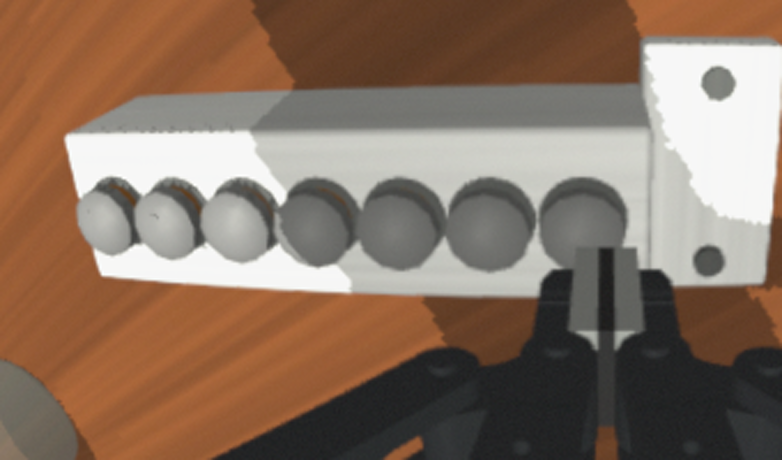

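>>> {"method": "servo_tool", "body": {"steps": [{"tx": -0.004, "ty": 0, "tz": -0.004, "yaw": 0.005}, {"tx": 0, "ty": 0, "tz": -0.004, "yaw": 0}, {"tx": 0, "ty": 0, "tz": -0.002, "yaw": 0}, {"tx": 0, "ty": 0, "tz": 0, "yaw": 0}]}}

```text
clock: 4.35
ee_pos: [0.5754, -0.1148, 0.0874]
orientation: [-0.795, 1.4, 0.768]
ft_force: [0.8, 0.9, 0.5]
grip_width: -0.0002
```

```bash
python3 st.py
```

```text
4.35 [ 0.5754 -0.1148  0.0874] [0.8  0.89 0.49] jaw deg 57.67 tip [ 0.5762 -0.1149  0.0624]
along 0.07592198918115838 across 0.0005497321957797903
```

>>> {"method": "servo_tool", "body": {"steps": [{"tx": -0.001, "ty": -0.0015, "tz": -0.002, "yaw": 0}, {"tx": 0, "ty": 0, "tz": -0.002, "yaw": 0}, {"tx": 0, "ty": 0, "tz": -0.001, "yaw": 0}]}}

```text
clock: 4.65
ee_pos: [0.5746, -0.1163, 0.0825]
orientation: [-0.796, 1.399, 0.767]
ft_force: [-1.5, 0.8, 3.0]
grip_width: -0.0
```

```bash
python3 st.py
```

```text
4.65 [ 0.5746 -0.1163  0.0825] [-1.54  0.76  2.98] jaw deg 57.69 tip [ 0.5754 -0.1164  0.0575]
along 0.07422509455292356 across 0.0004010413422726109
```

>>> {"method": "servo_tool", "body": {"steps": [{"tx": 0, "ty": 0, "tz": -0.001, "yaw": 0}, {"tx": 0, "ty": 0, "tz": -0.001, "yaw": 0}]}}

```text
clock: 4.85
ee_pos: [0.5747, -0.1163, 0.0809]
orientation: [-0.796, 1.399, 0.767]
ft_force: [-0.9, -0.0, 3.4]
grip_width: 0.0003
```

>>> {"method": "servo_tool", "body": {"steps": [{"tx": 0, "ty": 0, "tz": -0.0005, "yaw": 0}]}}

```text
clock: 4.95
ee_pos: [0.5747, -0.1164, 0.0807]
orientation: [-0.796, 1.398, 0.767]
ft_force: [-1.6, 1.7, 6.0]
grip_width: 0.0001
```

Cap 1 is on its stop at TCP z of about 0.0808. Starting the stroke.

>>> {"method": "servo_tool", "body": {"steps": [{"tx": -0.0016, "ty": -0.0025, "tz": -0.0003, "yaw": 0}, {"tx": -0.0016, "ty": -0.0025, "tz": -0.0003, "yaw": 0}, {"tx": -0.0016, "ty": -0.0025, "tz": -0.0003, "yaw": 0}]}}

```text
clock: 5.25
ee_pos: [0.5708, -0.1238, 0.0806]
orientation: [-0.797, 1.396, 0.766]
ft_force: [-0.0, 1.2, 3.4]
grip_width: 0.0002
```

```bash
python3 st.py w4
```

```text
5.25 [ 0.5708 -0.1238  0.0806] [-0.04  1.24  3.4 ] jaw deg 57.73 tip [ 0.5716 -0.1239  0.0556]
along 0.06586770929975572 across -0.00041497308780152296
```

View pics/w4.png

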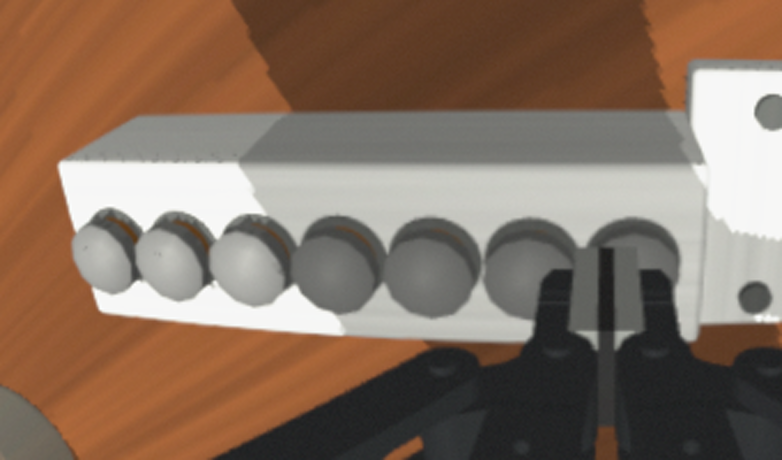

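>>> {"method": "servo_tool", "body": {"steps": [{"tx": -0.0017, "ty": -0.0025, "tz": -0.0002, "yaw": 0}, {"tx": -0.0017, "ty": -0.0025, "tz": -0.0002, "yaw": 0}, {"tx": -0.0017, "ty": -0.0025, "tz": -0.0002, "yaw": 0}]}}

```text
clock: 5.6
ee_pos: [0.5658, -0.1317, 0.0804]
orientation: [-0.797, 1.394, 0.766]
ft_force: [1.5, 3.9, 6.7]
grip_width: 0.0
```

>>> {"method": "servo_tool", "body": {"steps": [{"tx": -0.0017, "ty": -0.0025, "tz": -0.0002, "yaw": 0}, {"tx": -0.0017, "ty": -0.0025, "tz": -0.0002, "yaw": 0}, {"tx": -0.0017, "ty": -0.0025, "tz": -0.0002, "yaw": 0}]}}

```text
clock: 5.9
ee_pos: [0.5608, -0.1399, 0.0807]
orientation: [-0.798, 1.392, 0.765]
ft_force: [0.7, 1.0, 4.4]
grip_width: -0.0003
```

```bash
python3 st.py w5
```

```text
5.9 [ 0.5608 -0.1399  0.0807] [0.73 1.03 4.43] jaw deg 57.76 tip [ 0.5617 -0.14    0.0557]
along 0.046979219363665 across -0.0005643110304478604
```

View pics/w5.png

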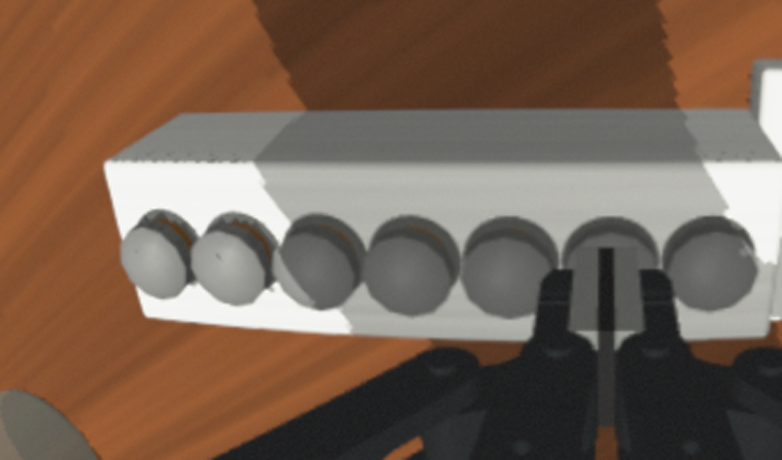

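The view shows the tip on cap 2 (610,270), with cap 1 sunk behind it. Forces are low and the block hasn't moved.

>>> {"method": "servo_tool", "body": {"steps": [{"tx": -0.0017, "ty": -0.0025, "tz": -0.0002, "yaw": 0}, {"tx": -0.0017, "ty": -0.0025, "tz": -0.0002, "yaw": 0}, {"tx": -0.0017, "ty": -0.0025, "tz": -0.0002, "yaw": 0}, {"tx": -0.0017, "ty": -0.0025, "tz": -0.0003, "yaw": 0}]}}

```text
clock: 6.35
ee_pos: [0.5537, -0.1506, 0.08]
orientation: [-0.798, 1.391, 0.766]
ft_force: [2.4, 5.9, 10.3]
grip_width: 0.0002
```

>>> {"method": "servo_tool", "body": {"steps": [{"tx": -0.0017, "ty": -0.0025, "tz": -0.0002, "yaw": 0}, {"tx": -0.0017, "ty": -0.0025, "tz": -0.0002, "yaw": 0}, {"tx": -0.0017, "ty": -0.0025, "tz": -0.0002, "yaw": 0}, {"tx": -0.0017, "ty": -0.0025, "tz": -0.0003, "yaw": 0}]}}

```text
clock: 6.75
ee_pos: [0.5474, -0.1612, 0.0806]
orientation: [-0.799, 1.388, 0.765]
ft_force: [1.9, 2.3, 7.0]
grip_width: 0.0003
```

```bash
python3 st.py w6
```

```text
6.75 [ 0.5474 -0.1612  0.0806] [1.88 2.33 7.03] jaw deg 57.8 tip [ 0.5484 -0.1612  0.0556]
along 0.021918338379460018 across -0.0005462510069249737
```

View pics/w6.png

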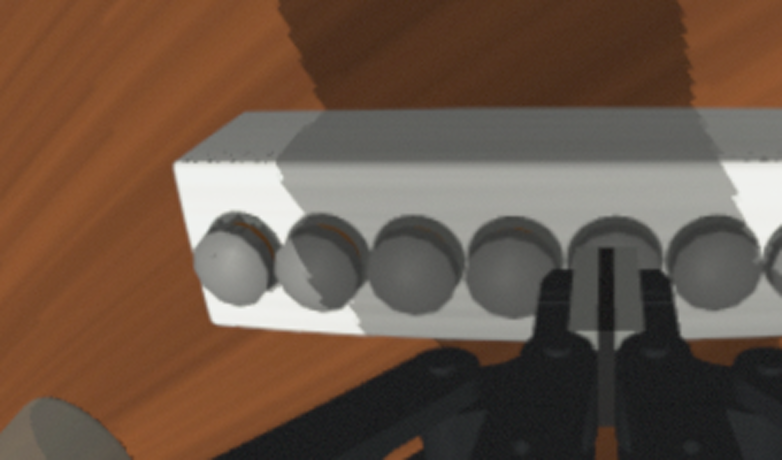

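>>> {"method": "servo_tool", "body": {"steps": [{"tx": -0.0017, "ty": -0.0026, "tz": -0.0002, "yaw": 0}, {"tx": -0.0017, "ty": -0.0026, "tz": 0, "yaw": 0}, {"tx": -0.0017, "ty": -0.0026, "tz": 0, "yaw": 0}, {"tx": -0.0017, "ty": -0.0026, "tz": 0, "yaw": 0}]}}

```text
clock: 7.2
ee_pos: [0.54, -0.1723, 0.0804]
orientation: [-0.798, 1.387, 0.765]
ft_force: [2.0, 4.6, 8.3]
grip_width: 0.0
```

>>> {"method": "servo_tool", "body": {"steps": [{"tx": -0.0017, "ty": -0.0026, "tz": -0.0002, "yaw": 0}, {"tx": -0.0017, "ty": -0.0026, "tz": -0.0002, "yaw": 0}, {"tx": -0.0017, "ty": -0.0026, "tz": -0.0003, "yaw": 0}, {"tx": -0.0017, "ty": -0.0026, "tz": -0.0003, "yaw": 0}]}}

```text
clock: 7.6
ee_pos: [0.5332, -0.1838, 0.0806]
orientation: [-0.799, 1.386, 0.764]
ft_force: [0.9, 2.5, 6.2]
grip_width: -0.0002
```

```bash
python3 st.py w7
```

```text
7.6 [ 0.5332 -0.1838  0.0806] [0.92 2.52 6.22] jaw deg 57.82 tip [ 0.5343 -0.1839  0.0556]
along -0.004740549030011924 across -0.0006285588527844647
```

View pics/w7.png

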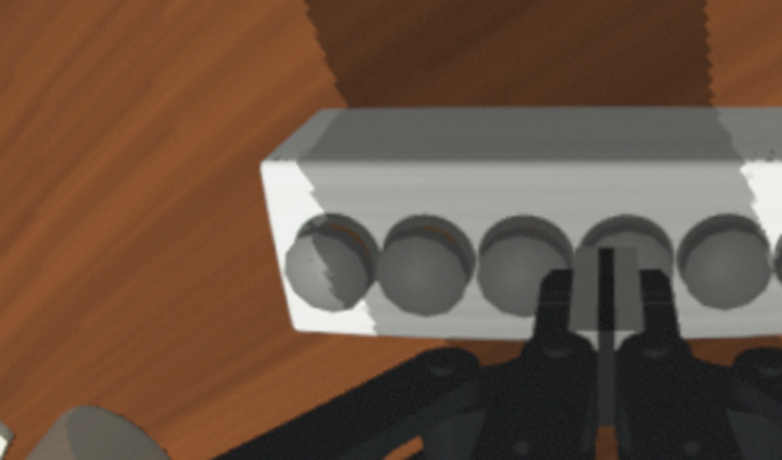

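The tip has passed cap 4's crown, with z at the home level. Continuing over caps 5 to 7.

>>> {"method": "servo_tool", "body": {"steps": [{"tx": -0.0017, "ty": -0.0026, "tz": 0, "yaw": 0}, {"tx": -0.0017, "ty": -0.0026, "tz": 0, "yaw": 0}, {"tx": -0.0017, "ty": -0.0026, "tz": -0.0001, "yaw": 0}, {"tx": -0.0017, "ty": -0.0026, "tz": -0.0002, "yaw": 0}]}}

```text
clock: 8.05
ee_pos: [0.526, -0.1951, 0.0807]
orientation: [-0.799, 1.384, 0.764]
ft_force: [0.6, 2.5, 7.9]
grip_width: -0.0001
```

>>> {"method": "servo_tool", "body": {"steps": [{"tx": -0.0017, "ty": -0.0026, "tz": -0.0002, "yaw": 0}, {"tx": -0.0017, "ty": -0.0026, "tz": -0.0003, "yaw": 0}, {"tx": -0.0017, "ty": -0.0026, "tz": -0.0003, "yaw": 0}]}}

```text
clock: 8.35
ee_pos: [0.5206, -0.2039, 0.0806]
orientation: [-0.8, 1.384, 0.763]
ft_force: [0.2, 2.2, 6.1]
grip_width: -0.0001
```

```bash
python3 st.py w8
```

```text
8.35 [ 0.5206 -0.2039  0.0806] [0.25 2.21 6.09] jaw deg 57.82 tip [ 0.5218 -0.204   0.0556]
along -0.02844329817267228 across -0.0006772156498311803
```

View pics/w8.png

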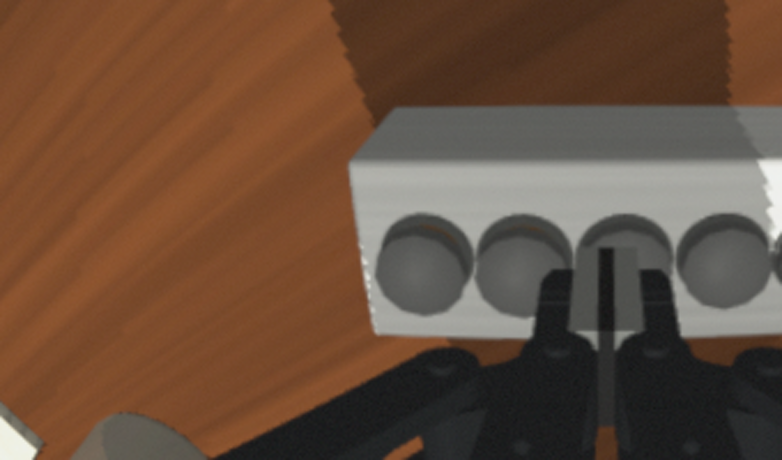

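>>> {"method": "servo_tool", "body": {"steps": [{"tx": -0.0017, "ty": -0.0026, "tz": 0, "yaw": 0}, {"tx": -0.0017, "ty": -0.0026, "tz": 0, "yaw": 0}, {"tx": -0.0017, "ty": -0.0026, "tz": -0.0001, "yaw": 0}, {"tx": -0.0017, "ty": -0.0026, "tz": -0.0002, "yaw": 0}]}}

```text
clock: 8.8
ee_pos: [0.5134, -0.2152, 0.0806]
orientation: [-0.8, 1.382, 0.763]
ft_force: [0.6, 2.3, 9.1]
grip_width: -0.0002
```

>>> {"method": "servo_tool", "body": {"steps": [{"tx": -0.0017, "ty": -0.0026, "tz": -0.0002, "yaw": 0}, {"tx": -0.0017, "ty": -0.0026, "tz": -0.0003, "yaw": 0}, {"tx": -0.0017, "ty": -0.0026, "tz": -0.0003, "yaw": 0}]}}

```text
clock: 9.1
ee_pos: [0.508, -0.2241, 0.0806]
orientation: [-0.801, 1.382, 0.762]
ft_force: [-0.3, 2.6, 5.9]
grip_width: -0.0001
```

>>> {"method": "servo_tool", "body": {"steps": [{"tx": -0.0017, "ty": -0.0026, "tz": 0, "yaw": 0}, {"tx": -0.0017, "ty": -0.0026, "tz": 0, "yaw": 0}, {"tx": -0.0017, "ty": -0.0026, "tz": -0.0001, "yaw": 0}, {"tx": -0.0017, "ty": -0.0026, "tz": -0.0002, "yaw": 0}]}}

```text
clock: 9.5
ee_pos: [0.5009, -0.2351, 0.0805]
orientation: [-0.8, 1.381, 0.762]
ft_force: [2.7, 5.3, 8.9]
grip_width: 0.0
```

```bash
python3 st.py w9
```

```text
9.5 [ 0.5009 -0.2351  0.0805] [2.66 5.31 8.93] jaw deg 57.85 tip [ 0.5021 -0.2351  0.0556]
along -0.06524727251913083 across -0.0005526068519239565
```

View pics/w9.png

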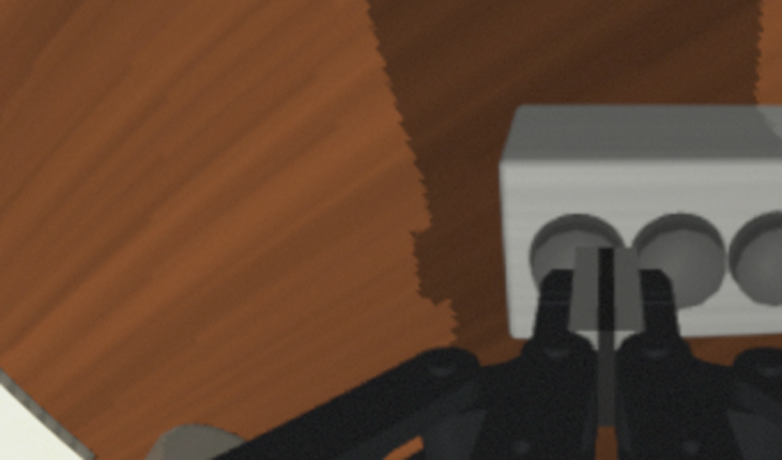

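>>> {"method": "servo_tool", "body": {"steps": [{"tx": -0.0017, "ty": -0.0026, "tz": -0.0002, "yaw": 0}, {"tx": -0.0015, "ty": -0.0025, "tz": -0.0003, "yaw": 0}]}}

```text
clock: 9.75
ee_pos: [0.4973, -0.2414, 0.0807]
orientation: [-0.801, 1.381, 0.761]
ft_force: [0.4, 0.9, 4.6]
grip_width: 0.0001
```

>>> {"method": "servo_tool", "body": {"steps": [{"tx": 0, "ty": 0, "tz": -0.0004, "yaw": 0}, {"tx": 0, "ty": 0, "tz": -0.0004, "yaw": 0}]}}

```text
clock: 9.95
ee_pos: [0.4971, -0.242, 0.0806]
orientation: [-0.801, 1.381, 0.76]
ft_force: [0.5, 2.7, 8.1]
grip_width: -0.0003
```

```bash
python3 st.py w10
```

```text
9.95 [ 0.4971 -0.242   0.0806] [0.48 2.73 8.07] jaw deg 57.8 tip [ 0.4983 -0.242   0.0556]
along -0.0731554507110059 across -0.0010134098358541776
```

View pics/w10.png

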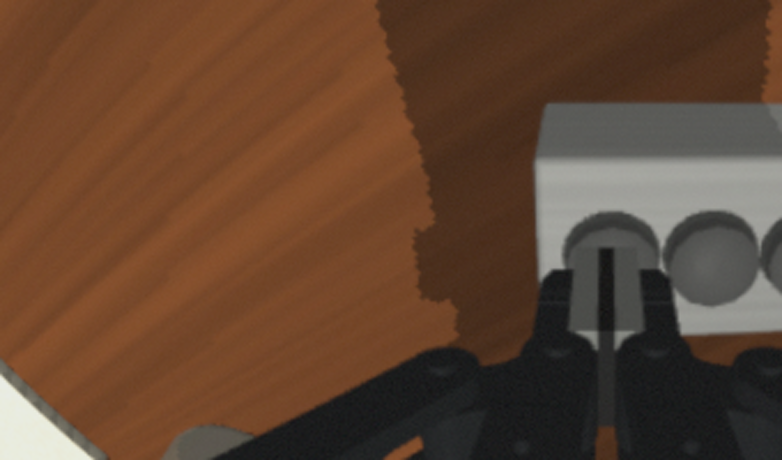

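Cap 7 is on its hard stop: 8 N and no further travel. Lifting off and returning to the first viewpoint for a check.

>>> {"method": "servo_tool", "body": {"steps": [{"tx": 0, "ty": 0, "tz": 0.01, "yaw": 0}, {"tx": 0, "ty": 0, "tz": 0.02, "yaw": 0}, {"tx": 0, "ty": 0, "tz": 0.03, "yaw": 0}, {"tx": 0, "ty": 0, "tz": 0.04, "yaw": 0}, {"tx": 0.01, "ty": 0.02, "tz": 0.03, "yaw": 0}, {"tx": 0.01, "ty": 0.02, "tz": 0.02, "yaw": 0}, {"tx": 0.01, "ty": 0.015, "tz": 0.01, "yaw": 0}, {"tx": 0, "ty": 0, "tz": 0, "yaw": 0}]}}

```text
clock: 10.8
ee_pos: [0.5219, -0.1872, 0.2449]
orientation: [-0.795, 1.393, 0.762]
ft_force: [-0.4, -0.6, -0.3]
grip_width: -0.0002
```

Run:
```python
from workcell import readout, snapshot
from h import *
print(readout.read_state()["ee_pos"].round(4))
p=snapshot("wrist");np.savez("w11.npz",**p)
a=p["color"][100:240,220:460,::-1];cv2.imwrite("pics/w11.png",cv2.resize(a,None,fx=3.3,fy=3.3,interpolation=cv2.INTER_CUBIC))
def W(p):
    K=p["mtx"];T=p["world_from_camera"];v,u=np.mgrid[:400,:640]
    x=(u-K[0,2])/K[0,0];y=(v-K[1,2])/K[1,1];r=np.hypot(x,y)+1e-9;z=p["depth"]
    t=np.tan(r)/r;P=np.stack([x*t*z,y*t*z,z],-1);return P@T[:3,:3].T+T[:3,3]
for f in("w1","w11"):
    w=W(dict(np.load(f+".npz"))).reshape(-1,3)
    d=w[:,:2]-[.5363,-.1785];u=np.array([.5325,.8464]);al=d@u;ac=d@[-u[1],u[0]]
    bar=(abs(al)<.085)&(abs(ac)>.015)&(abs(ac)<.022)&(abs(w[:,2]-.045)<.012);b=np.median(w[bar,2])
    print(f,"bar",b.round(4),[ (round(float(np.percentile(h,90)-b)*1000,1) if len(h) else None) for k in range(7) for h in [w[(np.hypot(al-(.072-.024*k),ac)<.008)&(w[:,2]<.08),2]]])
    m=(abs(w[:,2]-.048)<.015)&(abs(al)<.12)&(abs(ac)<.05);print(cv2.minAreaRect((w[m,:2]*1000).astype(np.float32)))
```

```text
[ 0.5219 -0.1872  0.2449]
w1 bar 0.0447 [13.5, 13.6, 13.9, 13.8, 13.3, 14.0, 14.1]
((536.9553833007812, -177.7078399658203), (180.55093383789062, 50.33881759643555), 57.727210998535156)
w11 bar 0.0447 [11.1, 11.3, 11.2, 11.1, 11.4, 11.1, 11.1]
((536.9017944335938, -178.5932159423828), (179.87081909179688, 51.03554153442383), 57.7723274230957)
```

View pics/w11.png

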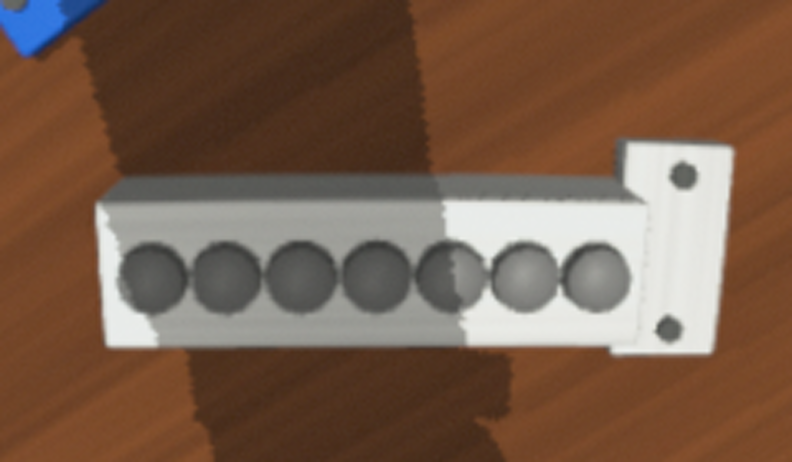

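All seven caps now measure 11.1–11.4 mm above the bar, which is level across the row and matches fully home (11 mm). Before the stroke they read 13.3–14.1 mm. The block moved less than 1 mm.

```bash
python3 -c "
from workcell import env
print(env.finish_job())"
```

```text
the job is handed in; nothing more can be done
None
```

All seven caps on the aluminium block are pressed home. I did it in one stroke with the closed fingertip, from cap 1 beside the foot to cap 7, without leaving the row. The job is handed in; it gave no verdict.

- **Caps:** by wrist-camera depth, the crowns stood 11.1–11.4 mm above the bar at the end, where fully home is 11 mm. Before the stroke they stood 13.3–14.1 mm.
- **Force:** the readings at the end of each move peaked at about 10 N upward and 6 N sideways, well under the 40 N limit. I did not log the force between those readings.
- **Block:** it shifted less than about 1 mm and stayed flat.
- **Bystanders:** I did not measure them again afterwards. The fingertip touched only the caps, and nothing suggested contact with anything else.
- **Disagreements:** the top and wrist cameras differed by about 3 mm on the block's position, so I used the average. My first approach ended about 19 mm off because the arm lagged the commands, and I corrected that before touching the caps.

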